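# Fold back the bifold dust cover on the wide heel-tip tray

### The arm

A 7-joint arm with a two-finger parallel gripper is mounted at the origin on the work surface. World frame = base frame: x ahead of the robot, y to its left, z up, the work surface at z = 0. Lengths are in m, angles in degrees, forces in N, time in s.
With the tool pointing down it reaches from about 0.425 to 0.875 m from the base axis. Payload 4.7 kg.
Tool frame: the origin (TCP) lies midway between the tips of the shut fingers; the grasp point (between the pads) lies 19 mm behind it; z points along the fingers, y is the line along which they close (so a half turn about z gives the same grasp; the last joint's range is limited). The gripper opens to 85 mm and grips with 20 to 120 N. Pads are 22 mm wide; open, the fingers measure 114 mm over their backs; the gripper's body (76 mm by 85 mm) begins 54 mm behind the grasp point. The pads swing forward as they close: fully open they stand 13 mm farther back than shut.
Start: joints at [-71.958, 18.392, -4.016, 83.108, 1.295, 78.541, -3.26], TCP at [0.193, 0.621, 0.231] pointing down, gripper open.
Joint ranges: [-163.93, 163.93], [-17.29, 119.83], [-79.2, 71.16], [3.27, 140.29], [-89.18, 269.18], [5.43, 117.66], [-154.24, 154.24]. Speed limits (degrees/s): [147.25, 147.25, 180, 180, 180, 180, 180].

### API

Orientations are given as a 3x3 rotation matrix whose columns are the frame's x, y, z axes.
In Python, from workcell import manip, camera, ticket gives the robot as it stands.
- The arm moves only by the shell command python3 -m inch 'ROWS'. ROWS is JSON, one flat list of numbers, 5 for each row, row after row: the opening, from -1 (shut) to 1 (fully open), then the shift along the tool's x, y, z in units of 0.03 m (1.0 is 0.03 m), then the turn about the tool's z in units of 0.12 rad (1.0 is 0.12 rad). A call has exactly 8 rows; each row shifts and turns the commanded pose from where the row before left it, along the tool's axes as they then stand; what a row does not reach is not made up. A row lasts 1/12 s, in which the tool goes at most 41.7 mm and 7.16 degrees, less where a joint would pass 70% of its speed; a pose out of reach is approached as far as the arm can. A call with a number of a shift or a turn outside -1 to 1 is refused whole. A call with a gripper value outside its range is refused whole. The fingers move at their own pace and stop on an object; the grip force is fixed at half the most. Time passes only in rows, so rows that do not move let the fingers close, or fill a call up. It gives the time, the measured TCP pose, the force, the opening and the grip force at its end, in the units of the state.
- manip.get_state(): the state, without advancing time (a new reading comes with each control period).
- camera(name): name is "side" or "top"; returns a dict with "color" (400x640x3 uint8, red, green, blue), "fx", "fy", "cx", "cy" (pixels), "R" (3x3) and "t" (3): a world point X has camera coordinates R X + t. Camera axes: x right, y down, z forward; pixel columns grow to the right and rows downward; lengths in m; the calibration is good to about 2 mm. A picture is of the moment at which its call begins. There is no depth.
- ticket.close_job(): hands the job in; it is judged then, once.
The state is a dict: "clock": time; "joint_positions": joint angles; "qvel": joint speeds; "joint_efforts": joint torques, N m; "eef_pos": TCP position; "orientation": TCP orientation; "wrist_force": force on the tool from outside, world axes, zero at the start; "ft_torque": the same for the moment, N m; "opening": finger opening in m; "finger_force": force on a finger pad.
Only numpy, scipy, OpenCV 4.12 (cv2) and the standard library are available. Lean on these libraries where they do the work, as an engineer would, in place of code of your own. Each camera call takes 0.05 s, during which the arm holds its last target. There are 200 camera calls.

### The job

Two plywood trays of heel tips on the cobbler's bench have bifold metal dust covers standing half open like little tents. On the wider tray, push the cover's front bar back along the rails until its two panels stand upright, folded flat against each other at the back of the tray, without forcing it against its end stop, and leave it so. Leave the cover of the narrower tray as it is.

Things in the scene. Friction and masses are not known exactly. Their poses are not given: they have to be found in the camera images.
- wide_tray: Wider plywood tray, screwed to the bench: 170 mm long (its x), 160 wide (its y), rim 50 high, walls 6. Origin: centre of its underside, z up; +x runs along the rails from front wall to back. Cover: two grey metal panels 70 mm long, 144 wide, 4 thick, forming a tent across x. The back one is hinged to the tray at x = +70, 56 mm up; folded, the cover stands to 128 mm above the bench.
- wide_cover (a joint): Slope of the wider tray's back panel, rad: 0 panels flat over the tray, 1.55 (end stop) both upright, flat against each other; starts about 0.5 to 0.85. The front panel, hinged at the ridge, slopes equally the other way: its lower edge runs on the side rails, so it is one mechanism. Stiff hinges: it stays where left; 1 to 5 N on the bar moves it.
- wide_bar (a point): Middle of the round steel bar along the front panel's lower edge, on its outer face: 12 mm thick, 134 long (tray's y). At cover angle a it is at tray x = 70 - 136 cos a - 9 sin a, z = 56 + 9 cos a + 4 sin a (mm): x = 58 when folded. A fingertip lowered on its -x side to 2 to 8 mm above the rim can push it along tray +x.
- narrow_bar (a point): Middle of the like bar on the narrower tray's cover, to be left as it is. That tray is the same but 100 mm wide, its panels 84 mm; also screwed down. It stands to the left or right of the wider tray.

How it is judged (in metres and radians):
At the end, for the whole second after the job is handed in: The wider tray's cover stands folded at rest: its back panel is within 10 degrees of upright (joint above 1.4 rad, panels within about 20 degrees of each other), and the narrower tray's bar is within 15 mm of where it started (value of joint wide_cover above 1.4 rad and velocity of joint wide_cover between -0.05 and 0.05 rad/s and distance of narrow_bar from where it was at the start of the episode below 0.015 m); the robot touches nothing.
It fails at once if the narrower tray's cover is moved by more than 15 mm (distance of narrow_bar from where it was at the start of the episode above 0.015 m).
It fails at once if the wider tray or its cover is pressed with more than 45 N (forced) (contact force between the fingers and wide_tray above 45 N).
It also fails if it takes over 32 s, if anything falls off the work surface, if the arm or the gripper's body presses on something with over 40 N, if the wrist force passes 120 N, or if a joint passes its speed limit or range.

## Working session

There is one attempt and no reset: what is moved stays moved. The work goes in short steps, Python scripts to look and compute and a shell command to move; the robot and the scene stay as the last step left them, time stands still between calls to the robot, and variables do not carry over. Pictures are saved under pics/ and viewed, at most 10 in all, crops included, and the job is handed in when it is done.

```bash
mkdir -p pics
python3 - <<'E'
from workcell import manip,camera
import cv2,numpy as np
s=manip.get_state();print(s)
for n in("top","side"):
    c=camera(n);cv2.imwrite(f"pics/{n}0.png",c["color"][:,:,::-1]);print(n,c["fx"],c["fy"],c["cx"],c["cy"],c["R"],c["t"])
E
```

```text
{'clock': 0.0, 'joint_positions': array([-71.95610896,  18.43827376,  -4.01487574,  83.17586154,
         1.29484954,  78.54147568,  -3.25825259]), 'qvel': array([-0.11536596,  0.0098987 ,  0.05924651, -0.08661739, -0.00325868,
        0.13725933, -0.01037496]), 'joint_efforts': array([ 1.99279557e-04, -4.93595517e+01, -3.82029852e-01, -3.14311016e+01,
        1.30447908e-02,  1.14622081e-02,  1.19598599e-05]), 'eef_pos': array([0.19249211, 0.62026824, 0.23022392]), 'orientation': array([[-9.55107783e-01,  2.96258166e-01, -4.72025983e-04],
       [ 2.96258524e-01,  9.55105957e-01, -1.87056086e-03],
       [-1.03334101e-04, -1.92642896e-03, -9.99998139e-01]]), 'wrist_force': array([ 0.49183905,  0.37678845, -0.18378967]), 'ft_torque': array([-0.02054998, -0.01058096,  0.0240857 ]), 'finger_force': 0.0, 'opening': 0.08536105058535315}
top 366.98008244518314 366.98008244518314 319.0887107758232 195.4000166395464 [[ 0.02823559 -0.99957505  0.00724307]
 [-0.99185784 -0.02891629 -0.12402364]
 [ 0.12418038 -0.00368221 -0.99225283]] [-0.02840223  0.54022229  0.77526485]
side 511.9923548742517 511.9923548742517 323.36846557410877 202.36633838342138 [[ 0.77286789 -0.63453988 -0.00586215]
 [-0.36484786 -0.43678739 -0.82225471]
 [ 0.51919289  0.63763306 -0.56908947]] [-0.40991084  0.24889504  0.78202024]
```

View pics/top0.png

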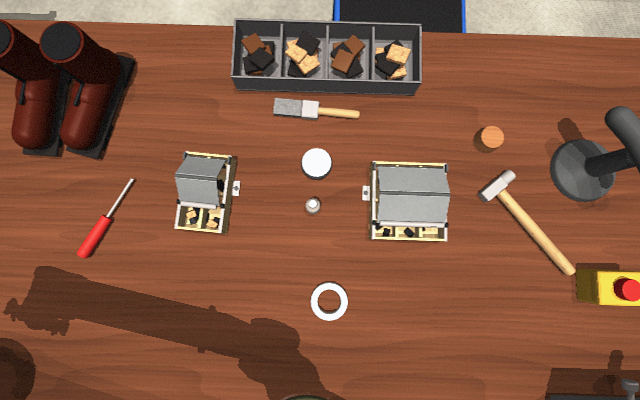

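View pics/side0.png

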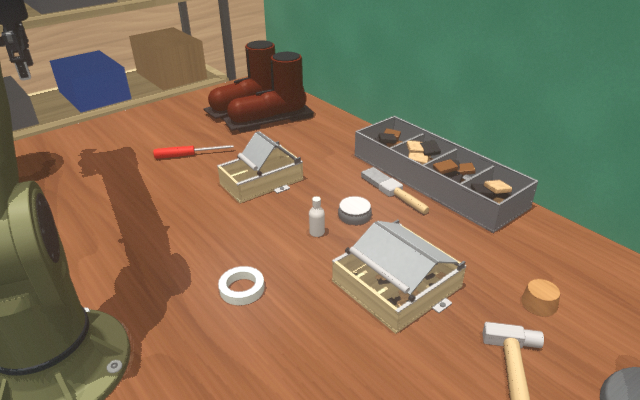

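The wide tray is at the right in the top view (cols 370–448, rows 162–241). Its bar is at about row 222 and the open front faces the robot. The narrow tray is at the left (cols 175–235). I'll zoom in on the wide one.

```bash
python3 - <<'E'
import cv2
a=cv2.imread("pics/top0.png")[150:250,350:470];cv2.imwrite("pics/c0.png",cv2.resize(a,None,fx=6,fy=6,interpolation=cv2.INTER_CUBIC)[:600])
E
cat > h.py <<'E'
import numpy as np
def ray(c,u,v,z):
    R=np.array(c["R"]);t=np.array(c["t"]);o=-R.T@t
    d=R.T@np.array([(u-c["cx"])/c["fx"],(v-c["cy"])/c["fy"],1]);return o+d*(z-o[2])/d[2]
E
```

```text
(no output)
```

View pics/c0.png

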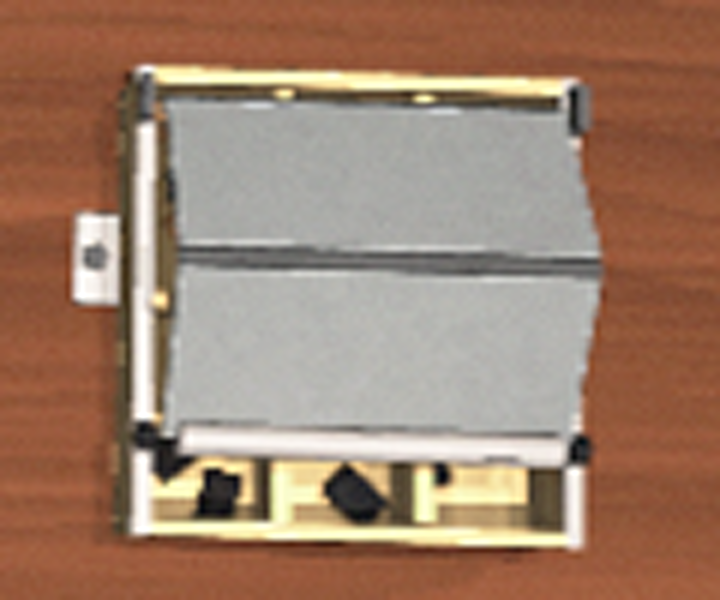

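The crop (6x, offset 350,150) shows the rim corners at about (136,70), (585,83), (580,545) and (130,533). The bar runs from (180,440) to (570,452). Next I'll cast rays from these.

Run:
```python
from workcell import manip,camera
from h import ray
import numpy as np
c=camera("top");p=lambda u,v,z:ray(c,350+u/6,150+v/6,z)
C=[p(*q,.052) for q in((136,70),(585,83),(580,545),(130,533))]
B=[p(180,440,.066),p(570,452,.066)]
print(np.round(C,4),np.round(B,4))
n=np.linalg.norm
print("sizes",n(C[0]-C[1]),n(C[1]-C[2]),n(C[2]-C[3]),n(C[3]-C[0]),"bar",n(B[0]-B[1]))
ctr=sum(C)/4;ax=(C[0]-C[3]+C[1]-C[2]);ay=(C[0]-C[1]+C[3]-C[2])
print("yaw",np.degrees([np.arctan2(ax[1],ax[0]),np.arctan2(-ay[0],ay[1])]),"ctr",ctr)
yaw=np.arctan2(-ay[0]+ax[1],ay[1]+ax[0]);ex=np.array([np.cos(yaw),np.sin(yaw),0]);ey=np.array([-ex[1],ex[0],0])
b=sum(B)/2;print("yaw",np.degrees(yaw),"bar in tray",(b-ctr)@ex,(b-ctr)@ey)
# targets
for x in(-.075,-.06,.05,.058): print(x,ctr+x*ex, n((ctr+x*ex)[:2]))
s=manip.get_state();Rt=s["orientation"];print(np.degrees(np.arctan2(Rt[1,0],Rt[0,0])))
# narrow bar end: col~178-222,row~222
```

```text
[[ 0.6161 -0.1276  0.052 ]
 [ 0.6161 -0.2911  0.052 ]
 [ 0.4491 -0.2868  0.052 ]
 [ 0.4488 -0.1271  0.052 ]] [[ 0.4815 -0.1422  0.066 ]
 [ 0.4812 -0.2788  0.066 ]]
sizes 0.16354522727864984 0.1670899057889281 0.15965916313298859 0.1672713037063549 bar 0.13662563870984099
yaw [-0.81516863  0.06144046] ctr [ 0.5325257  -0.20815927  0.052     ]
yaw -0.3842861135950832 bar in tray -0.051199546735169105 -0.0027062488875254924
-0.075 [ 0.45752739 -0.20765624  0.052     ] 0.5024464434510908
-0.06 [ 0.47252705 -0.20775685  0.052     ] 0.5161828397810938
0.05 [ 0.58252458 -0.20849462  0.052     ] 0.6187122848587909
0.058 [ 0.5905244  -0.20854828  0.052     ] 0.6262678732464981
162.76458626538584
```

Yaw is about 0 (-0.4°), and the sizes match the given 170 x 160 and 134. The bar is at tray x of about -51, so the cover is at about 0.54 rad. I'll shut the gripper, square up and travel at height.

```bash
python3 -m inch '[-1,0,0,0,-0.82,-1,0,0,0,-0.82,-1,0,0,0,-0.81,-1,-0.7,-0.9,0,0,-1,-0.7,-0.9,0,0,-1,-0.7,-0.9,0,0,-1,-0.7,-0.9,0,0,-1,-0.7,-0.9,0,0]'
python3 -m inch '[-1,-0.6,-1,0,0,-1,-0.6,-1,0,0,-1,-0.6,-1,0,0,-1,-0.6,-1,0,0,-1,-0.6,-1,0,0,-1,-0.6,-1,0,0,-1,-0.6,-1,0,0,-1,-0.6,-1,0,0]'
```

```text
clock: 0.82
eef_pos: [0.2974, 0.4835, 0.231]
orientation: [[-1.0, 0.007, -0.0], [0.007, 1.0, -0.0], [0.0, -0.0, -1.0]]
wrist_force: [0.6, 0.9, -0.3]
opening: 0.0003
finger_force: 0.0
clock: 1.48
eef_pos: [0.4395, 0.2424, 0.2313]
orientation: [[-1.0, 0.007, -0.0], [0.007, 1.0, 0.0], [0.0, 0.0, -1.0]]
wrist_force: [0.4, 1.0, 0.4]
opening: 0.0003
finger_force: 0.0
```

```bash
python3 -m inch '[-1,-0.1,-1,0,0,-1,-0.1,-1,0,0,-1,-0.1,-1,0,0,-1,-0.1,-1,0,0,-1,0,-1,0,0,-1,0,-1,0,0,-1,0,-1,0,0,-1,0,-1,0,0]'
python3 -m inch '[-1,0,-1,0,0,-1,0,-1,0,0,-1,0,-1,0,0,-1,0,-1,0,0,-1,0,-1,0,0,-1,0,-1,0,0,-1,0,-1,0.5,0,-1,0,0,0.5,0]'
python3 - <<'E'
from workcell import manip,camera
import cv2
print(manip.get_state()["eef_pos"])
c=camera("side");cv2.imwrite("pics/side1.png",c["color"][:,:,::-1])
E
```

```text
clock: 2.15
eef_pos: [0.449, 0.0026, 0.2312]
orientation: [[-1.0, 0.007, -0.0], [0.007, 1.0, 0.0], [0.0, 0.0, -1.0]]
wrist_force: [0.3, 0.3, -1.0]
opening: -0.0
finger_force: 0.0
clock: 2.82
eef_pos: [0.4473, -0.213, 0.2021]
orientation: [[-1.0, 0.015, 0.003], [0.015, 1.0, -0.004], [-0.003, -0.004, -1.0]]
wrist_force: [-0.5, -0.5, 0.1]
opening: 0.0004
finger_force: 0.0
[ 0.44726964 -0.21301853  0.20210984]
```

View pics/side1.png

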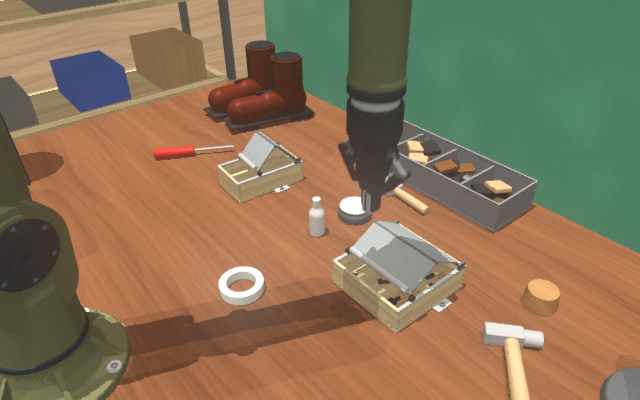

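The shut fingers hang in front of the tray, with the tip at about (372,210), which matches the projection of the TCP. I'll descend to z of about 0.058.

```bash
python3 -m inch '[-1,0,0,0.9,0,-1,0,0,0.9,0,-1,0,0,0.9,0,-1,0,0,0.9,0,-1,0,0,0.8,0,-1,0,0,0.4,0,-1,0,0,0,0,-1,0,0,0,0]'
python3 - <<'E'
from workcell import manip,camera
import cv2
print(manip.get_state()["eef_pos"])
c=camera("side");cv2.imwrite("pics/side2.png",cv2.resize(c["color"][150:350,290:510,::-1],None,fx=3,fy=3))
E
```

```text
clock: 3.53
eef_pos: [0.4482, -0.2056, 0.0576]
orientation: [[-1.0, 0.006, -0.001], [0.006, 1.0, 0.0], [0.001, 0.0, -1.0]]
wrist_force: [-0.7, -0.1, 0.3]
opening: 0.0002
finger_force: 0.0
[ 0.44816441 -0.20556511  0.05757396]
```

View pics/side2.png

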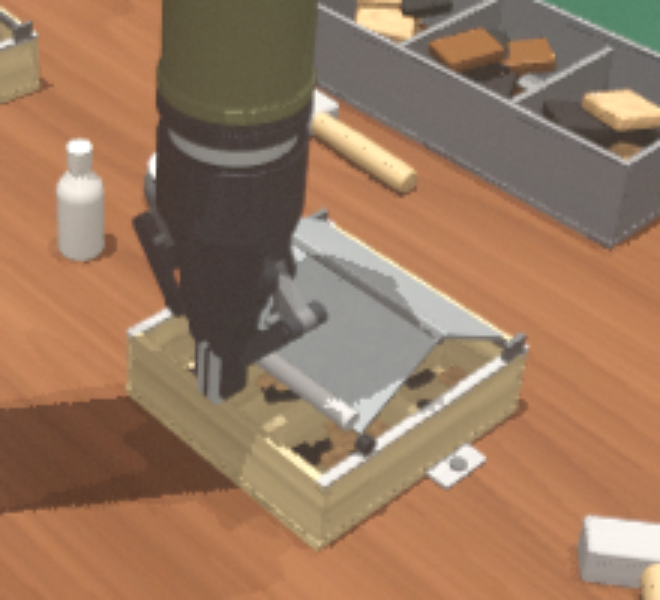

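The tip is over the front wall, just ahead of the bar and centred on it (crop 222,400). I'll push slowly along +x.

```bash
for i in 1; do python3 -m inch '[-1,-0.25,0,0,0,-1,-0.25,0,0,0,-1,-0.25,0,0,0,-1,-0.25,0,0,0,-1,-0.25,0,0,0,-1,-0.25,0,0,0,-1,-0.25,0,0,0,-1,-0.25,0,0,0]'; done
python3 -m inch '[-1,-0.15,0,0,0,-1,-0.15,0,0,0,-1,-0.15,0,0,0,-1,-0.15,0,0,0,-1,-0.15,0,0,0,-1,-0.15,0,0,0,-1,0,0,0,0,-1,0,0,0,0]'
python3 - <<'E'
from workcell import manip,camera
import cv2
c=camera("side");cv2.imwrite("pics/side3.png",cv2.resize(c["color"][150:350,290:510,::-1],None,fx=3,fy=3))
E
```

```text
clock: 4.25
eef_pos: [0.509, -0.2062, 0.0572]
orientation: [[-1.0, 0.007, 0.0], [0.007, 1.0, 0.0], [-0.0, 0.0, -1.0]]
wrist_force: [-1.2, -0.6, -0.7]
opening: -0.0002
finger_force: 0.8
clock: 4.92
eef_pos: [0.5359, -0.2066, 0.0576]
orientation: [[-1.0, 0.007, 0.001], [0.007, 1.0, -0.0], [-0.001, -0.0, -1.0]]
wrist_force: [0.4, 0.3, 0.2]
opening: 0.0
finger_force: 0.0
```

View pics/side3.png

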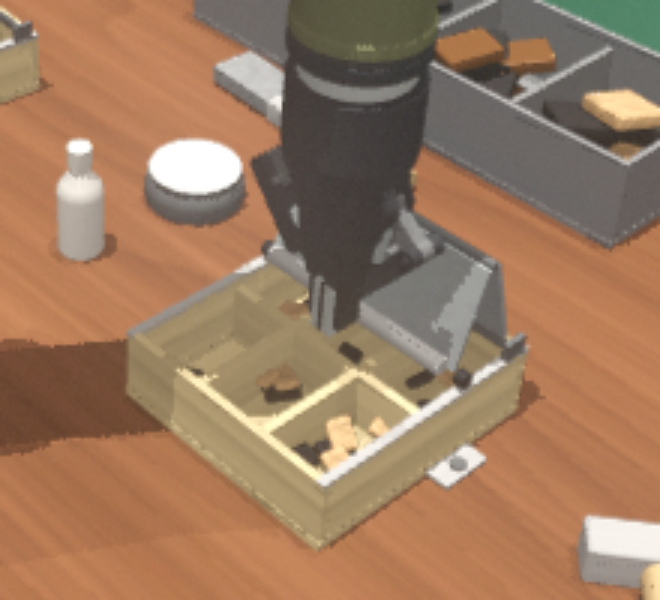

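The cover is at about 1.2–1.27 rad, with the bar tracking the fingertip. I'll measure where the bar really is, then make the last small push.

```bash
python3 - <<'E'
from workcell import manip,camera
from h import ray
c=camera("side")
print("bar end",ray(c,290+447/3,150+362/3,.063),"expect x ~.5525, y ~-.276")
E
python3 -m inch '[-1,-0.12,0,0,0,-1,-0.12,0,0,0,-1,-0.12,0,0,0,-1,-0.12,0,0,0,-1,-0.12,0,0,0,-1,-0.1,0,0,0,-1,0,0,0,0,-1,0,0,0,0]'
python3 - <<'E'
from workcell import manip,camera
import cv2
c=camera("side");cv2.imwrite("pics/side4.png",cv2.resize(c["color"][150:350,290:510,::-1],None,fx=3,fy=3))
E
```

```text
bar end [ 0.55579129 -0.2754065   0.063     ] expect x ~.5525, y ~-.276
clock: 5.68
eef_pos: [0.5567, -0.2067, 0.0575]
orientation: [[-1.0, 0.007, 0.001], [0.007, 1.0, -0.0], [-0.001, -0.0, -1.0]]
wrist_force: [0.4, 0.3, 0.3]
opening: 0.0
finger_force: 0.0
```

View pics/side4.png

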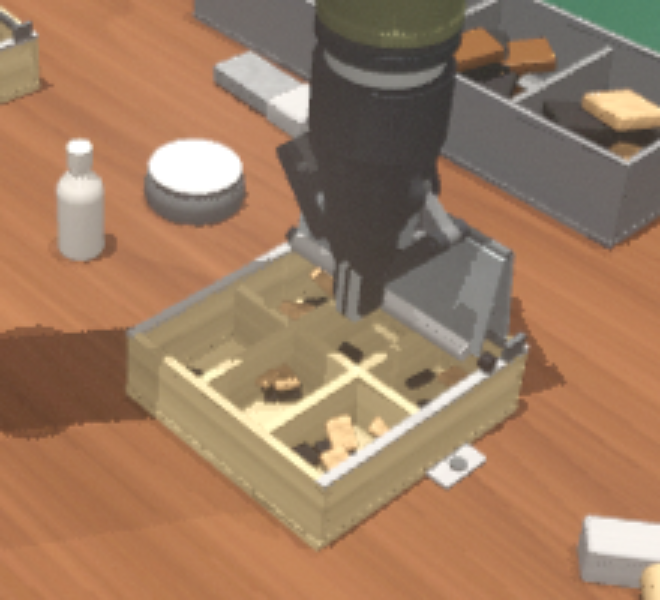

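The panels are almost together: bar at tray x of about 42–46, or 1.43–1.46 rad. I'll push 6 mm more, which is still at least 6 mm short of the stop, then back off and lift.

```bash
python3 -m inch '[-1,-0.05,0,0,0,-1,-0.05,0,0,0,-1,-0.05,0,0,0,-1,-0.05,0,0,0,-1,0,0,0,0,-1,0,0,0,0,-1,0,0,0,0,-1,0,0,0,0]'
python3 -m inch '[-1,0.1,0,0,0,-1,0.3,0,0,0,-1,0.8,0,0,0,-1,1,0,0,0,-1,1,0,0,0,-1,0.5,0,-0.5,0,-1,0,0,-1,0,-1,0,0,-1,0]'
python3 -m inch '[-1,0,0,-1,0,-1,0,0,-1,0,-1,0,0,-1,0,-1,0,0,-1,0,-1,0,0,-0.5,0,-1,0,0,0,0,-1,0,0,0,0,-1,0,0,0,0]'
python3 - <<'E'
from workcell import manip,camera
import cv2
c=camera("side");cv2.imwrite("pics/side5.png",cv2.resize(c["color"][150:350,290:510,::-1],None,fx=3,fy=3))
E
```

```text
clock: 6.4
eef_pos: [0.5623, -0.2066, 0.0575]
orientation: [[-1.0, 0.007, 0.001], [0.007, 1.0, 0.0], [-0.001, 0.0, -1.0]]
wrist_force: [0.1, 0.8, -0.0]
opening: -0.0006
finger_force: 0.0
clock: 7.07
eef_pos: [0.4479, -0.2057, 0.1319]
orientation: [[-1.0, 0.008, -0.003], [0.008, 1.0, 0.002], [0.003, 0.002, -1.0]]
wrist_force: [1.2, -0.2, 0.2]
opening: -0.0002
finger_force: 0.0
clock: 7.73
eef_pos: [0.45, -0.2057, 0.2661]
orientation: [[-1.0, 0.007, -0.001], [0.007, 1.0, 0.001], [0.001, 0.001, -1.0]]
wrist_force: [0.2, 0.5, 0.2]
opening: 0.0001
finger_force: 0.0
```

View pics/side5.png

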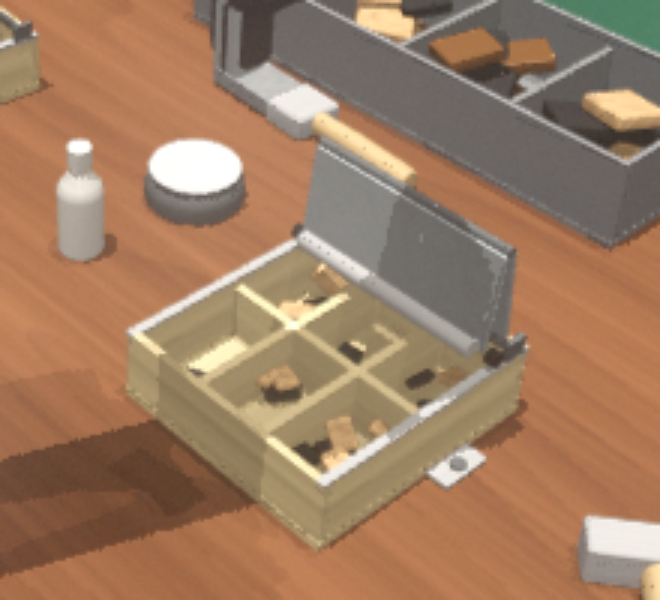

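The cover stands upright with its panels together. The bar's right end is at about crop (474,345). I'll check its position against the 1.4 rad limit, where the bar would be at tray x = 38.

Run:
```python
from workcell import manip,camera
from h import ray
import numpy as np
from scipy.optimize import brentq
c=camera("side")
for q in((474,343),(305,233)):
    p=ray(c,290+q[0]/3,150+q[1]/3,.061);x=(p[0]-.5325+.0067*0)
    print(p,"tray x",x,"a",brentq(lambda a:.07-.136*np.cos(a)-.009*np.sin(a)-x,.3,1.7))
```

```text
[ 0.5818812  -0.27350796  0.061     ] tray x 0.0493812020045995 a 1.4850155008419448
[ 0.58189401 -0.13970403  0.061     ] tray x 0.04939400551200068 a 1.4851105318138582
```

Both bar ends give about 1.485 rad, in line with the push distance. I'll hand the job in.

```bash
python3 -c "
from workcell import ticket
print(ticket.close_job())"
```

```text
the job is handed in; nothing more can be done
None
```

The wide tray's cover is folded upright at about 1.485 rad (limit 1.4, end stop 1.55), the robot is clear, the narrow tray was never approached, and the job is handed in; no verdict came back.

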